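# Lift a sample tray with a flat lifter and feed it under the reader head

### The job

Slide the flat lifter under the sample tray on the cooling block right up to its heel, lift it off and carry it level to the reader, lay it on the two rails and push it under the head until it is fully home against the rear stop; push lightly, without ramming the tray. Then draw the lifter out and lay it flat on the open worktop, clear of the reader and the cooling block. Do not touch the tray with the fingers, and leave the beaker, timer and jar where they stand.

Things in the scene. Friction and masses are not known exactly. Their poses are not given: they have to be found in the camera images.
- tray: sample tray: flat aluminium plate with 20 dark pans, x 90, y 110, 8 mm thick, 0.2 kg (varies), loose. Origin: centre of underside. Its two 110 mm edges (+x, -x) are bevelled underneath, 10 mm inward, 4 mm high, so a thin blade pushed along the surface rides under. It lies 5 to 40 mm short of the block's rear stop; pushed, it slides to the stop, then the blade goes all the way under.
- lifter: flat lifter (offset spatula), 0.22 kg, loose, blade flat on the worktop. Origin: blade's underside below the heel's front face; x to the nose, z up. Steel blade 60 mm wide, x -6 to 85 mm, 3 mm thick, tapering over the last 25 mm to a 1.5 mm nose edge. Heel: upright lug 44 mm wide, 18 mm high, x -6 to 0; a tray on the blade stops against it and can be pushed with it.
- lifter_grip (a point): middle of the lifter's straight black handle, where to grip it: 50 mm behind the lifter's origin and 47 mm above the blade's underside; axes as the lifter's. The handle is parallel to the blade, x -93 to -18 mm from the lifter's origin, 18 mm wide (y), 22 mm high (z 36 to 58 mm); a steel neck joins it to the heel.
- lifter_nose (a point): middle of the blade's nose edge at its underside, 85 mm ahead of the lifter's origin; axes as the lifter's
- block: cooling block, fixed finned slab, flat top 16 mm above the worktop. Origin: at worktop height; x from its open front to its rear stop. Top spans x -130 to 76, y -70 to 70 mm, bare in front of the tray. Rear stop: bar across, 14 mm high, clamped anywhere with its face at x = 40 to 62 mm (not reported: see or feel it). Side ridges 6 mm high at y = 63.5 to 69.5 mm either side, x -35 to 35 mm.
- reader: reader, fixed. Origin: at worktop height under the tray's home centre (1 mm short of the rear stop, face at x = 46 mm); x from open front to rear stop. Two rails along x, -75 to 56 mm, at y = 38 to 56 mm either side, top 34 mm above the worktop. The 76 mm channel between them (floor 8 mm up) is open at the front: the blade can sink in it and be drawn out. Base: x -90 to 60, y -85 to 85 mm.
- reader_head (a point): middle of the underside of the reader's head, a bridge across the rails: 22 mm above the rails' top, 56 mm above the worktop, x -25 to 35 mm from the reader's origin, its top at most 90 mm above the worktop. Side guides stand on either side at y = 62 mm from the reader's origin, x -40 to 46 mm, 8 mm above the rails; the rear stop is 16 mm above the rails.
- beaker: glass beaker, 60 mm wide and 72 mm high, loose, between the block and the reader; leave it. Origin: centre of its underside
- timer: square grey bench timer, 62 x 62 x 20 mm, loose; leave it. Origin: centre of its underside
- jar: small white jar with a ribbed screw lid, 48 mm wide and 52 mm high, loose; leave it. Origin: centre of its underside

How it is judged:
On the way, in this order (a step that is already met when the one before it is completed fails the run):
1. the tray is lifted clear of the cooling block on the lifter (50 mm or more above the worktop), its edge within 10 mm of the lifter's heel (x of tray in the frame of lifter between 0.03 and 0.055 m and height (world z) of tray above 0.05 m and contact force between tray and lifter above 0.3 N and contact force between tray and block below 0.05 N), for 0.2 s.
2. the tray is under the reader head: its centre no more than 40 mm in front of home and 12 mm to the side, at the height of the rails or just above (x of tray in the frame of reader above -0.04 m and y of tray in the frame of reader between -0.012 and 0.012 m and z of tray in the frame of reader between 0.03 and 0.048 m), for 0.1 s.
At the end, for the whole second after the job is handed in: The tray lies flat on the rails (height within 3 mm, tilt under 0.05 rad), at most 4 mm short of home at the rear stop and 10 mm off the middle, at rest; the lifter lies flat on the worktop (within 4 mm, 0.06 rad), at rest, touching neither tray, reader nor block (x of tray in the frame of reader between -0.004 and 0.006 m and y of tray in the frame of reader between -0.01 and 0.01 m and z of tray in the frame of reader between 0.031 and 0.037 m and angle between tray's own z axis and vertical below 0.05 rad and linear speed of each of tray, lifter below 0.01 m/s and contact force between lifter and tray below 0.05 N and contact force between lifter and reader below 0.05 N and contact force between lifter and block below 0.05 N and height (world z) of lifter between -0.004 and 0.004 m and angle between lifter's own z axis and vertical below 0.06 rad).
It fails at once if the lifter rams the tray (presses on it with over 60 N) (contact force between lifter and tray above 60 N).
It fails at once if the fingers touch the tray (contact force between the fingers and tray above 0.5 N).
It fails at once if the tray is tipped (more than 0.5 rad from level) (angle between tray's own z axis and vertical above 0.5 rad).
It fails at once if the beaker, timer or jar is shifted by more than 30 mm (distance of any of beaker, timer, jar from where it was at the start of the episode above 0.03 m).
It also fails if it takes over 72 s, if anything falls off the work surface, if the arm or the gripper's body presses on something with over 40 N, if the wrist force passes 120 N, or if a joint passes its speed limit or range.

### The arm

A 7-joint arm with a two-finger parallel gripper is mounted at the origin on a cart in front of the work surface, level with it; the furniture and walls round the work are solid. World frame = base frame: x ahead of the robot, y to its left, z up, the work surface at z = 0. Lengths are in m, angles in rad, forces in N, time in s.
With the tool pointing down it reaches from about 0.35 to 0.9 m from the base axis. Payload 8.1 kg.
Tool frame: the origin (TCP) lies at the very end of the fingers, on their centre line; the grasp point (between the pads) lies 19 mm behind it; z points along the fingers, y is the line along which they close (so a half turn about z gives the same grasp; the last joint's range is limited). The gripper opens to 85 mm and grips with 20 to 120 N. Pads are 22 mm wide; open, the fingers measure 114 mm over their backs; the gripper's body (76 mm by 85 mm) begins 54 mm behind the grasp point. The pads swing forward as they close: fully open they stand 13 mm farther back than shut.
Start: joints at [1.243, 0.434, 0.025, 1.573, -0.012, 1.134, -0.075], TCP at [0.139, -0.609, 0.231] pointing down, gripper open.
Joint ranges: [-2.62, 2.62], [-0.44, 2.09], [-1.27, 1.32], [0.08, 2.57], [-1.32, 4.46], [0.12, 2], [-2.74, 2.74]. Speed limits (rad/s): [2.22, 2.22, 3.01, 3.01, 3.14, 3.14, 3.14].

### API

Orientations are given as a 3x3 rotation matrix whose columns are the frame's x, y, z axes.
In Python, from bench import bot gives the robot as it stands.
- The arm moves only by the shell command python3 shift.py FILE [FORCE], which reads ROWS from the file FILE. ROWS is a JSON list of rows, 1 to 20 of them, each an object with the fields jaw (the finger opening in m), trans (a list: dx, dy, dz in m), rot (a list: a rotation vector rx, ry, rz in rad); a field left out counts as zero (the opening has to be given); each row is the pose to reach, as a shift and turn from the pose commanded when the command began, along the tool's axes at that moment; what a row does not reach only later rows make up. A row lasts 1/8 s, in which the tool goes at most 0.0625 m and 0.188 rad, less where a joint would pass 70% of its speed; a pose out of reach is approached as far as the arm can. The fingers move at their own pace and stop on an object; FORCE is the grip in N (left out, the last holds). Time passes only in rows, so rows that do not move let the fingers close. It prints the time, the measured TCP pose, the force, the opening and the grip force at its end. Input that does not fit is refused with a message, and nothing moves.
- bot.get_state(): the state, without advancing time (a new reading comes with each control period).
- bot.grab_frame(name): name is "scene" or "top" or "wrist"; returns the picture (400x640x3 uint8, red, green, blue); there is no depth.
- bot.calibration(name): a dict with "fovy" (degrees; the focal length in pixels is half the picture's height over the tangent of half this angle, whatever the lens; pixels are square), "cx", "cy" (the principal point, pixels), "R" (3x3) and "t" (3): a world point X has camera coordinates R X + t. Camera axes: x right, y down, z forward; pixel columns grow to the right and rows downward; lengths in m; the calibration is good to about 2 mm. A picture is of the moment at which its call begins: read the wrist's pose just before it. calibration takes no time and is no camera call; for the wrist camera it gives the pose at the moment of the call.
- bot.finish_job(): hands the job in; it is judged then, once.
The state is a dict: "time_s": time; "joint_pos": joint angles; "joint_vel": joint speeds; "joint_efforts": joint torques, N m; "eef_pos": TCP position; "eef_rot": TCP orientation; "contact_force": force on the tool from outside, world axes, zero at the start; "moment": the same for the moment, N m; "finger_gap": finger opening in m; "gripper_force": force on a finger pad.
Only numpy, scipy, OpenCV 4.12 (cv2) and the standard library are available. Lean on these libraries where they do the work, as an engineer would, in place of code of your own. Each camera call takes 0.05 s, during which the arm holds its last target. There are 200 camera calls.

## Working session

There is one attempt and no reset: what is moved stays moved. The work goes in short steps, Python scripts to look and compute and a shell command to move; the robot and the scene stay as the last step left them, time stands still between calls to the robot, and variables do not carry over. Pictures are saved under pics/ and viewed, at most 10 in all, crops included, and the job is handed in when it is done.

```bash
ls; mkdir -p pics; python3 - <<'E'
from bench import bot
import cv2,numpy as np
np.set_printoptions(precision=4,suppress=True)
s=bot.get_state();print(s['time_s'],s['eef_pos'],s['eef_rot'],s['finger_gap'])
for n in['top','scene']:
    im=bot.grab_frame(n);cv2.imwrite(f'pics/{n}0.png',im[:,:,::-1]);c=bot.calibration(n);print(n,c)
E
```

```text
bench.py
pics
shift.py
0.0 [ 0.1391 -0.6088  0.2305] [[ 0.9749  0.2229 -0.0005]
 [ 0.2229 -0.9748  0.0015]
 [-0.0001 -0.0016 -1.    ]] 0.08547912658576416
top {'fovy': 54.822309875713685, 'cx': 316.19098360583456, 'cy': 204.73229768506252, 'R': array([[ 0.0023, -1.    ,  0.0015],
       [-0.9992, -0.0023, -0.0404],
       [ 0.0404, -0.0014, -0.9992]]), 't': array([0.1291, 0.5159, 0.9819])}
scene {'fovy': 52.08549032866146, 'cx': 316.528695352644, 'cy': 199.7541669592875, 'R': array([[-0.708 , -0.7062, -0.0082],
       [-0.3234,  0.3345, -0.8852],
       [ 0.6278, -0.624 , -0.4652]]), 't': array([0.4618, 0.1922, 1.0308])}
```

View pics/top0.png

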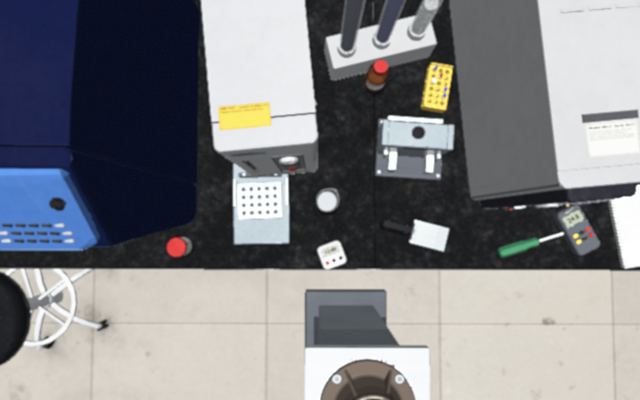

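View pics/scene0.png

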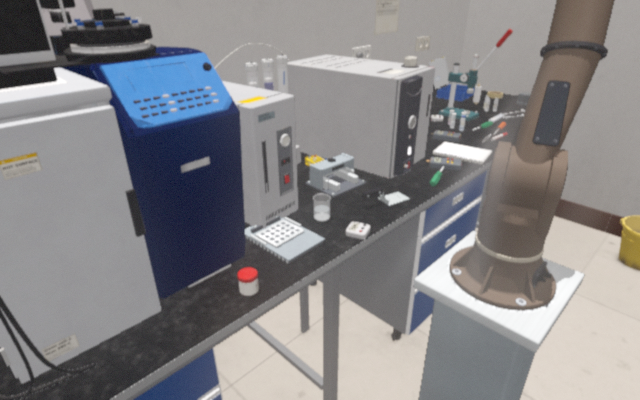

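The top view shows the block and tray around (261,205), beaker (327,200), timer (331,254), reader (413,150) and jar (180,247). The lifter has its handle at (397,226) and blade at (430,235), with the nose pointing right and slightly down. I'll refine the coordinates from an enlarged crop.

```bash
cat > h.py <<'E'
from bench import bot
import cv2,numpy as np
np.set_printoptions(precision=4,suppress=True)
def ray(c,uv,z):
    f=200/np.tan(np.radians(c['fovy'])/2);R=np.array(c['R']);t=np.array(c['t'])
    d=R.T@np.array([(uv[0]-c['cx'])/f,(uv[1]-c['cy'])/f,1]);o=-R.T@t
    return o+d*(z-o[2])/d[2]
def proj(c,X):
    f=200/np.tan(np.radians(c['fovy'])/2);p=np.array(c['R'])@X+np.array(c['t'])
    return np.array([c['cx']+f*p[0]/p[2],c['cy']+f*p[1]/p[2]])
E
python3 - <<'E'
from h import *
c=bot.calibration('top')
for n,u,z in [('blockc',(261,215),.016),('tray',(260,200),.024),('reader',(410,150),.034),('blade',(430,235),.003),('handle',(398,226),.058),('timer',(331,254),.02),('jar',(180,247),.05),('beaker',(328,200),.07),('bench edge',(320,268),0)]:print(n,ray(c,u,z))
im=cv2.imread('pics/top0.png')[105:275,220:465];cv2.imwrite('pics/top_c.png',cv2.resize(im,None,fx=3.2,fy=3.2,interpolation=cv2.INTER_CUBIC))
E
```

```text
blockc [0.4888 0.2712 0.016 ]
tray [0.5267 0.2729 0.024 ]
reader [ 0.6536 -0.1064  0.034 ]
blade [ 0.4383 -0.1641  0.003 ]
handle [ 0.4621 -0.0698  0.058 ]
timer [0.3903 0.0924 0.02  ]
jar [0.4093 0.4648 0.05  ]
beaker [0.5247 0.1018 0.07  ]
bench edge [0.3525 0.12   0.    ]
```

View pics/top_c.png

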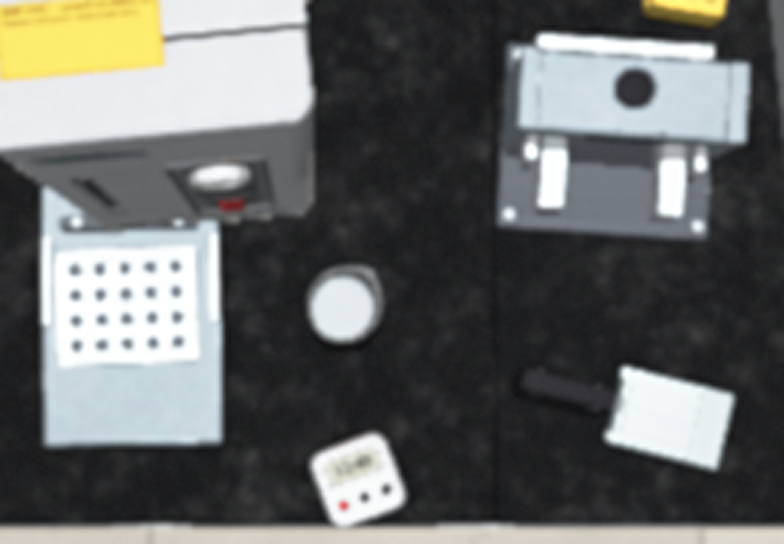

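The crop shows the block front edge at crop row 443, tray at (128,305), rails at (552,175) and (671,180), and the lifter pointing right and down. Next I'll fly over the scene with the wrist camera for finer measurements.

```bash
echo '[{"jaw": 0.085, "trans": [0.2, -0.2, -0.17], "rot": [0, 0, -0.5]}, {"jaw": 0.085, "trans": [0.2, -0.2, -0.17], "rot": [0, 0, -0.5]}, {"jaw": 0.085, "trans": [0.2, -0.2, -0.17], "rot": [0, 0, -0.5]}, {"jaw": 0.085, "trans": [0.445, -0.421, -0.17], "rot": [0, 0, -1.1]}, {"jaw": 0.085, "trans": [0.445, -0.421, -0.17], "rot": [0, 0, -1.1]}, {"jaw": 0.085, "trans": [0.445, -0.421, -0.17], "rot": [0, 0, -1.1]}, {"jaw": 0.085, "trans": [0.445, -0.421, -0.17], "rot": [0, 0, -1.1]}, {"jaw": 0.085, "trans": [0.445, -0.421, -0.17], "rot": [0, 0, -1.1]}, {"jaw": 0.085, "trans": [0.445, -0.421, -0.17], "rot": [0, 0, -1.1]}, {"jaw": 0.085, "trans": [0.445, -0.421, -0.17], "rot": [0, 0, -1.1]}, {"jaw": 0.085, "trans": [0.445, -0.421, -0.17], "rot": [0, 0, -1.1]}, {"jaw": 0.085, "trans": [0.445, -0.421, -0.17], "rot": [0, 0, -1.1]}, {"jaw": 0.085, "trans": [0.445, -0.421, -0.17], "rot": [0, 0, -1.1]}, {"jaw": 0.085, "trans": [0.445, -0.421, -0.17], "rot": [0, 0, -1.1]}]' > rows.txt && python3 shift.py rows.txt
python3 - <<'E'
from h import *
s=bot.get_state();print(s['time_s'],s['eef_pos'],s['eef_rot'],s['joint_pos'])
c=bot.calibration('wrist');im=bot.grab_frame('wrist');cv2.imwrite('pics/w1.png',im[:,:,::-1]);np.save('w1.npy',c,allow_pickle=True)
for n,X in [('block',(.54,.27,.016)),('reader',(.65,-.1,.034)),('lifter',(.44,-.16,0))]:print(n,proj(c,np.array(X)))
print(c)
E
```

```text
time_s: 1.85
eef_pos: [0.4787, -0.1011, 0.4011]
eef_rot: [[0.246, 0.969, -0.001], [0.969, -0.246, -0.0], [-0.001, -0.0, -1.0]]
contact_force: [-0.4, -0.4, -0.3]
finger_gap: 0.0849
gripper_force: 0.0
1.85 [ 0.4787 -0.1011  0.4011] [[ 0.2458  0.9693 -0.0006]
 [ 0.9693 -0.2458 -0.0005]
 [-0.0006 -0.0005 -1.    ]] [ 0.5794  0.1613 -0.5637  1.5614  0.0871  1.4445 -0.2378]
block [295.951  -91.1046]
reader [409.721  133.4404]
lifter [305.8755 188.2819]
{'fovy': 71.53849191823662, 'cx': 317.3283322170722, 'cy': 198.28967088406367, 'R': array([[ 0.969 , -0.247 , -0.0004],
       [-0.2369, -0.9298,  0.2817],
       [-0.0699, -0.2729, -0.9595]]), 't': array([-0.489 , -0.0648,  0.5482])}
```

View pics/w1.png

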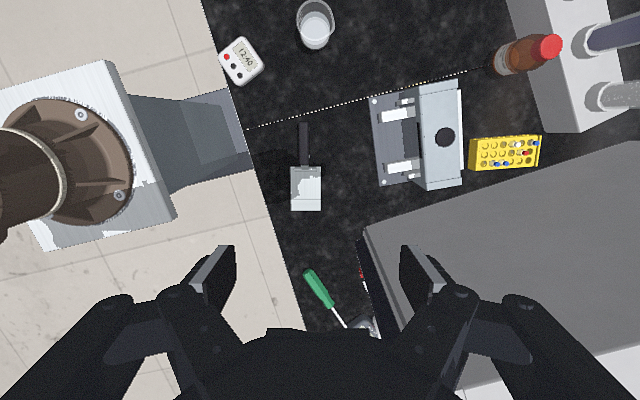

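The wrist view shows the lifter with its handle at (304,145), blade corners about (291..321, 167..210) and nose pointing down in the image. The reader is at (415,135). Next is a wrist view of the block, after which I'll measure all of them.

```bash
echo '[{"jaw": 0.085, "trans": [0.286, -0.093, 0.06]}, {"jaw": 0.085, "trans": [0.286, -0.093, 0.06]}, {"jaw": 0.085, "trans": [0.286, -0.093, 0.06]}, {"jaw": 0.085, "trans": [0.286, -0.093, 0.06]}, {"jaw": 0.085, "trans": [0.286, -0.093, 0.06]}, {"jaw": 0.085, "trans": [0.286, -0.093, 0.06]}, {"jaw": 0.085, "trans": [0.286, -0.093, 0.06]}]' > rows.txt && python3 shift.py rows.txt
python3 - <<'E'
from h import *
c=bot.calibration('wrist');im=bot.grab_frame('wrist');cv2.imwrite('pics/w2.png',im[:,:,::-1]);np.save('w2.npy',c,allow_pickle=True)
a=cv2.imread('pics/w1.png')[60:230,230:500];b=im[:200,170:500,::-1]
cv2.imwrite('pics/w12.png',np.vstack([cv2.resize(b,(790,479)),]))
cv2.imwrite('pics/w1c.png',cv2.resize(a,(790,497),interpolation=cv2.INTER_CUBIC))
print(proj(c,np.array([.54,.27,.016])),bot.get_state()['joint_pos'])
E
```

```text
time_s: 2.78
eef_pos: [0.459, 0.1994, 0.3412]
eef_rot: [[0.244, 0.97, -0.0], [0.97, -0.244, -0.001], [-0.001, 0.0, -1.0]]
contact_force: [-1.0, 0.4, 0.3]
finger_gap: 0.0852
gripper_force: 0.0
[355.272  106.1514] [ 0.1097  0.2413 -0.7695  1.6442  0.173   1.3264 -0.9357]
```

View pics/w2.png

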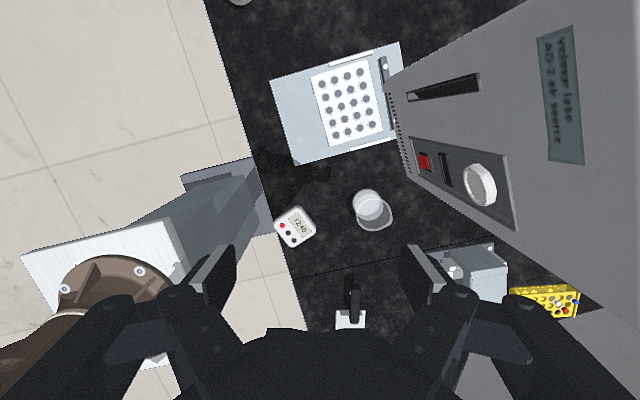

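View pics/w1c.png

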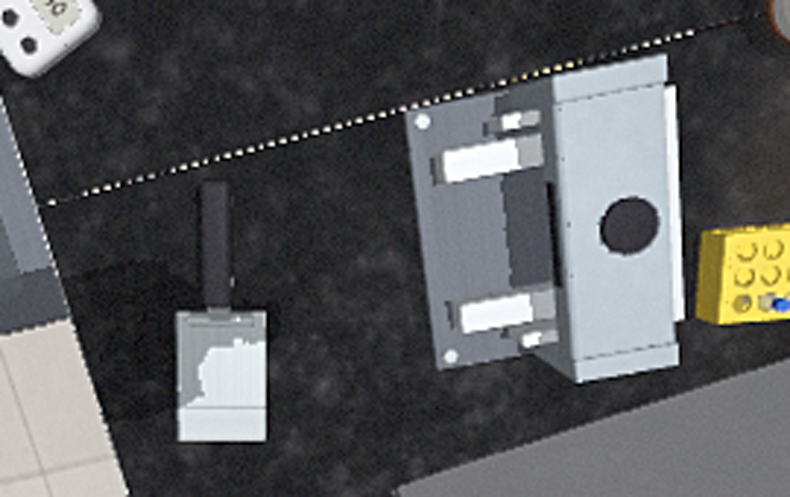

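w2 shows the block front corners near (270,80) and (297,166), the tray as a white quad (310..386, 57..147), and the stop bar at about (384,68). In w1c the rails' front ends are at about (441,169) and (457,319), and the blade rectangle spans (176..267, 311..441). Now I'll extract accurate coordinates.

```bash
python3 - <<'E'
from h import *
L=lambda n:np.load(n,allow_pickle=True).item()
c1,c2=L('w1.npy'),L('w2.npy')
def quad(mask,seed):
    n,lab=cv2.connectedComponents(mask.astype(np.uint8));l=lab[seed[1],seed[0]]
    m=(lab==l).astype(np.uint8);m=cv2.morphologyEx(m,cv2.MORPH_CLOSE,np.ones((7,7)))
    k=max(cv2.findContours(m,0,1)[0],key=cv2.contourArea)
    return cv2.boxPoints(cv2.minAreaRect(k))
i1=cv2.imread('pics/w1.png').astype(int);i2=cv2.imread('pics/w2.png').astype(int)
g1=i1.sum(2)/3;g2=i2.sum(2)/3
def show(n,c,q,z):
    P=np.array([ray(c,u+.0,z)[:2] for u in q])
    e=[np.linalg.norm(P[i]-P[i-1]) for i in range(4)];v=[np.degrees(np.arctan2(*(P[i]-P[i-1])[::-1])) for i in range(4)]
    print(n,'\npx',q.tolist(),'\nP',P.tolist(),'ctr',P.mean(0),'len',np.array(e),'ang',np.array(v))
print([g2[r,cc] for r,cc in ((100,290),(70,320),(90,319))],g1[180,300],g1[205,300])
# blade
roi=np.zeros_like(g1,bool);roi[160:220,280:335]=1
show('blade',c1,quad((g1>95)&roi,(312,200)),.003)
show('tray',c2,quad(g2>235,(315,80)),.024)
# block manual
q=np.array([(270,80),(297,166),(402,41)],float)
print('block',[ray(c2,u,.016) for u in q])
# reader
s=790/270
for p in [(441,158),(441,181),(457,305),(459,332),(545,138),(547,166)]:print('rail',ray(c1,np.array(p)/s+[230,60],.034))
for p in [(407,112),(439,369)]:print('base',ray(c1,np.array(p)/s+[230,60],.008))
for p in [(208,183),(226,183),(208,300),(229,300)]:print('handle',ray(c1,np.array(p)/s+[230,60],.058))
E
```

```text
[np.float64(205.0), np.float64(207.0), np.float64(254.0)] 174.0 221.33333333333334
blade 
px [[290.0, 210.0], [290.0, 165.0], [320.0, 165.0], [320.0, 210.0]] 
P [[0.3967813464977964, -0.19573285495231615], [0.42229452604157963, -0.10608842910893004], [0.4793309626519244, -0.12062074806580958], [0.45656715046752916, -0.21096121692037523]] ctr [ 0.4387 -0.1584] len [0.0617 0.0932 0.0589 0.0932] ang [ 165.7098   74.1134  -14.2943 -104.1429]
tray 
px [[309.3484191894531, 74.68325805664062], [366.3403015136719, 58.654296875], [386.4416809082031, 130.12579345703125], [329.4497985839844, 146.15475463867188]] 
P [[0.48041722989418406, 0.33188004980415464], [0.5691932139147878, 0.3323461433833348], [0.5799762022797941, 0.22175796659335048], [0.48501012838982904, 0.2194830350377986]] ctr [0.5286 0.2764] len [0.1125 0.0888 0.1111 0.095 ] ang [  92.34      0.3008  -84.4309 -178.6277]
block [array([0.419 , 0.3406, 0.016 ]), array([0.4239, 0.1998, 0.016 ]), array([0.6276, 0.344 , 0.016 ])]
rail [ 0.6058 -0.0543  0.034 ]
rail [ 0.6034 -0.0675  0.034 ]
rail [ 0.5992 -0.1443  0.034 ]
rail [ 0.5973 -0.1617  0.034 ]
rail [ 0.6681 -0.0584  0.034 ]
rail [ 0.6668 -0.0747  0.034 ]
base [ 0.5959 -0.0233  0.008 ]
base [ 0.5847 -0.1902  0.008 ]
handle [ 0.4678 -0.0337  0.058 ]
handle [ 0.4779 -0.0362  0.058 ]
handle [ 0.45   -0.0991  0.058 ]
handle [ 0.4622 -0.1022  0.058 ]
```

```bash
python3 - <<'E'
from h import *
L=lambda n:np.load(n,allow_pickle=True).item()
c2=L('w2.npy');ct=bot.calibration('top')
def poly(img,lo,hi,seed,c,z,eps=4):
    m=cv2.inRange(cv2.imread(img).mean(2),lo,hi);n,lab=cv2.connectedComponents(m)
    m=cv2.morphologyEx((lab==lab[seed[1],seed[0]]).astype(np.uint8),cv2.MORPH_CLOSE,np.ones((7,7)))
    k=max(cv2.findContours(m,0,1)[0],key=cv2.contourArea)
    q=cv2.approxPolyDP(cv2.convexHull(k),eps,True)[:,0];P=np.array([ray(c,u,z)[:2] for u in q])
    print(img,seed,q.tolist(),P.tolist(),P.mean(0))
poly('pics/w2.png',235,256,(315,80),c2,.024)
poly('pics/top0.png',225,256,(240,215),ct,.024,3)
f=lambda p:np.array(p)/3.2+[220,105]
for n,ps,z in [('blockF',[(44,443),(221,443)],.016),('tray',[(58,367),(199,357),(194,246),(54,250)],.024),('base',[(498,225),(707,238)],.008),('rail',[(538,209),(564,211),(658,216),(684,219)],.034),('lift',[(605,440),(622,366),(735,393),(717,470)],.003)]:
    P=np.array([ray(ct,f(p),z)[:2] for p in ps]);print(n,P.tolist(),P.mean(0))
E
```

```text
pics/w2.png (315, 80) [[366, 59], [382, 130], [330, 146], [311, 77]] [[0.5686034251574439, 0.33200792372295496], [0.5730747349181746, 0.22370799615400655], [0.4859415216644433, 0.21950535734472088], [0.4820404385292902, 0.3280974136212093]] [0.5274 0.2758]
pics/top0.png (240, 215) [[234, 178], [280, 181], [282, 216], [238, 219]] [[0.5826164332153727, 0.3394767051264413], [0.5752441203934734, 0.2224393576540084], [0.48627424621064547, 0.21683253196310104], [0.47842340638636255, 0.3282152351338654]] [0.5306 0.2767]
blockF [[0.4162248994652672, 0.3399947191317332], [0.41653307893840297, 0.19913165694893925]] [0.4164 0.2696]
tray [[0.4766841908739712, 0.3278805588237072], [0.48485058368301504, 0.21634915831782234], [0.5730154612466992, 0.22083663350975152], [0.5695580221597323, 0.3320276786955949]] [0.526  0.2743]
base [[0.5922400645316009, -0.02336944287607151], [0.5821030197614974, -0.1923250267232127]] [ 0.5872 -0.1078]
rail [[0.6019191122370466, -0.05088603253350232], [0.6003869736118995, -0.07136687849012907], [0.5966132727848725, -0.14541738341485924], [0.5942904311849495, -0.16588524210559744]] [ 0.5983 -0.1084]
lift [[0.41884602847108815, -0.10983343702273671], [0.47855610303778073, -0.1240359101654028], [0.4569528669032382, -0.21524406419486689], [0.39492872865484624, -0.19999672172530256]] [ 0.4373 -0.1623]
```

```bash
echo '[{"jaw": 0.085, "trans": [-0.262, 0.069, 0.221], "rot": [0, 0, 0.016]}, {"jaw": 0.085, "trans": [-0.262, 0.069, 0.221], "rot": [0, 0, 0.016]}, {"jaw": 0.085, "trans": [-0.262, 0.069, 0.221], "rot": [0, 0, 0.016]}, {"jaw": 0.085, "trans": [-0.262, 0.069, 0.221], "rot": [0, 0, 0.016]}, {"jaw": 0.085, "trans": [-0.262, 0.069, 0.221], "rot": [0, 0, 0.016]}, {"jaw": 0.085, "trans": [-0.262, 0.069, 0.221], "rot": [0, 0, 0.016]}, {"jaw": 0.085, "trans": [-0.262, 0.069, 0.221], "rot": [0, 0, 0.016]}, {"jaw": 0.085, "trans": [-0.262, 0.069, 0.221], "rot": [0, 0, 0.016]}, {"jaw": 0.085, "trans": [-0.262, 0.069, 0.27], "rot": [0, 0, 0.016]}, {"jaw": 0.085, "trans": [-0.262, 0.069, 0.313], "rot": [0, 0, 0.016]}, {"jaw": 0.085, "trans": [-0.262, 0.069, 0.313], "rot": [0, 0, 0.016]}, {"jaw": 0.01, "trans": [-0.262, 0.069, 0.313], "rot": [0, 0, 0.016]}, {"jaw": 0.01, "trans": [-0.262, 0.069, 0.313], "rot": [0, 0, 0.016]}, {"jaw": 0.01, "trans": [-0.262, 0.069, 0.313], "rot": [0, 0, 0.016]}, {"jaw": 0.01, "trans": [-0.262, 0.069, 0.313], "rot": [0, 0, 0.016]}, {"jaw": 0.01, "trans": [-0.262, 0.069, 0.313], "rot": [0, 0, 0.016]}, {"jaw": 0.01, "trans": [-0.262, 0.069, 0.313], "rot": [0, 0, 0.016]}]' > rows.txt && python3 shift.py rows.txt 80
python3 - <<'E'
from h import *
s=bot.get_state();print(s['eef_pos'],s['eef_rot'],s['joint_pos'])
c=bot.calibration('wrist');im=bot.grab_frame('wrist');cv2.imwrite('pics/w3.png',im[:,:,::-1]);np.save('w3.npy',c,allow_pickle=True)
E
```

```text
time_s: 4.95
eef_pos: [0.4624, -0.0706, 0.029]
eef_rot: [[0.259, 0.966, 0.001], [0.966, -0.259, -0.0], [-0.0, 0.001, -1.0]]
contact_force: [-1.7, 0.4, 7.9]
finger_gap: 0.0166
gripper_force: 78.5
[ 0.4624 -0.0706  0.029 ] [[ 0.2591  0.9659  0.0011]
 [ 0.9659 -0.2591 -0.0003]
 [-0.      0.0012 -1.    ]] [ 0.417   0.5277 -0.4982  2.1238  0.4476  0.5904 -0.6637]
```

View pics/w3.png

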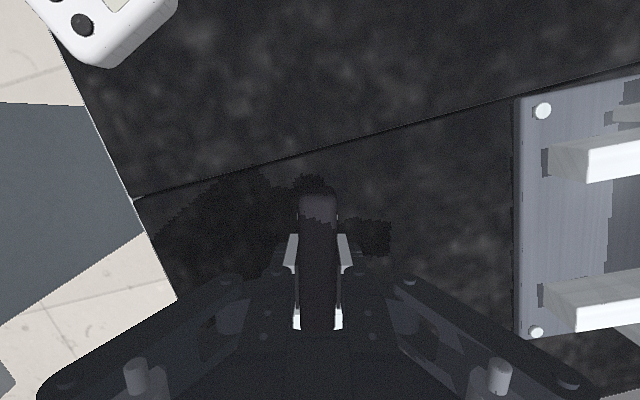

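The handle is centred between the pads; its end is at (318,197). Now I'll measure the offset along the handle, then lift, turn and carry it in front of the block.

```bash
python3 - <<'E'
from h import *
c=np.load('w3.npy',allow_pickle=True).item()
p=ray(c,(318,197),.058);p2=ray(c,(318,190),.047);print(p,(p[:2]-[.4624,-.0706])@[.259,.966],(p[:2]-[.4624,-.0706])@[.966,-.259],p2)
E
echo '[{"jaw": 0.01, "trans": [0, 0, -0.06]}, {"jaw": 0.01, "trans": [0, 0, -0.12]}, {"jaw": 0.01, "trans": [0.03, -0.02, -0.12], "rot": [0, 0, -0.18]}, {"jaw": 0.01, "trans": [0.06, -0.04, -0.12], "rot": [0, 0, -0.36]}, {"jaw": 0.01, "trans": [0.09, -0.06, -0.12], "rot": [0, 0, -0.54]}, {"jaw": 0.01, "trans": [0.12, -0.08, -0.12], "rot": [0, 0, -0.72]}, {"jaw": 0.01, "trans": [0.15, -0.11, -0.12], "rot": [0, 0, -0.90]}, {"jaw": 0.01, "trans": [0.18, -0.135, -0.12], "rot": [0, 0, -1.08]}, {"jaw": 0.01, "trans": [0.21, -0.16, -0.12], "rot": [0, 0, -1.26]}, {"jaw": 0.01, "trans": [0.24, -0.18, -0.12], "rot": [0, 0, -1.44]}, {"jaw": 0.01, "trans": [0.27, -0.205, -0.12], "rot": [0, 0, -1.62]}, {"jaw": 0.01, "trans": [0.293, -0.225, -0.12], "rot": [0, 0, -1.80]}, {"jaw": 0.01, "trans": [0.293, -0.225, -0.12], "rot": [0, 0, -1.859]}, {"jaw": 0.01, "trans": [0.293, -0.225, -0.12], "rot": [0, 0, -1.859]}, {"jaw": 0.01, "trans": [0.293, -0.225, -0.12], "rot": [0, 0, -1.859]}]' > rows.txt && python3 shift.py rows.txt 100
python3 - <<'E'
from h import *
s=bot.get_state();print(s['eef_pos'],s['eef_rot'],s['joint_pos'],s['contact_force'],s['moment'])
for n in('top','wrist'):
    c=bot.calibration(n);im=bot.grab_frame(n);cv2.imwrite(f'pics/{n}4.png',im[:,:,::-1]);np.save(f'{n}4.npy',c,allow_pickle=True)
a=cv2.imread('pics/top4.png')[150:300,200:360];b=cv2.imread('pics/wrist4.png')[:400,120:520]
cv2.imwrite('pics/m4.png',np.hstack([cv2.resize(a,(400,375)),cv2.resize(b,(375,375))]))
E
```

```text
[ 0.4732 -0.033   0.058 ] 0.03913950011253151 0.00067476439923889 [ 0.4733 -0.0328  0.047 ]
time_s: 6.88
eef_pos: [0.3206, 0.2701, 0.1481]
eef_rot: [[-1.0, -0.024, -0.0], [-0.024, 1.0, -0.001], [0.0, -0.001, -1.0]]
contact_force: [0.8, -0.1, -2.3]
finger_gap: 0.0165
gripper_force: 99.1
[0.3206 0.2701 0.1481] [[-0.9997 -0.0238 -0.0002]
 [-0.0238  0.9997 -0.0007]
 [ 0.0002 -0.0007 -1.    ]] [ 0.0881  0.4434 -1.1615  2.0906  0.5127  0.9319  0.2354] [ 0.8478 -0.1483 -2.2765] [ 0.0179  0.1783 -0.0424]
```

View pics/m4.png

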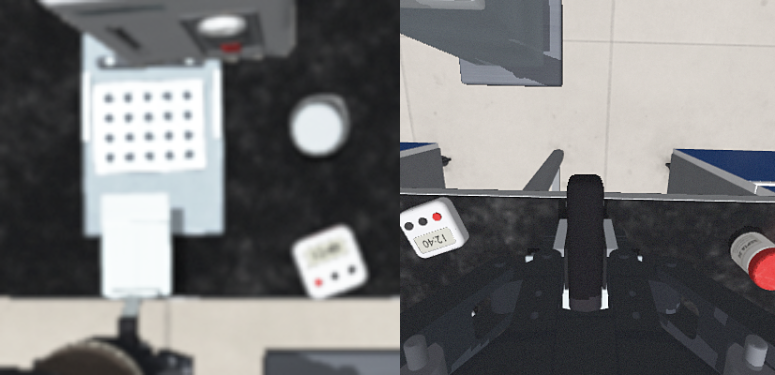

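The left half shows the blade over the front of the block, with its nose edge at crop row 193, columns 101–168. The right half shows the handle straight in the fingers. Next I'll verify the nose position and the remaining offset to the tray.

```bash
python3 - <<'E'
from h import *
c=np.load('top4.npy',allow_pickle=True).item()
f=lambda p:np.array(p)/2.5+[200,150]
for p in[(101,193),(168,193),(101,296),(171,296)]:print(ray(c,f(p),.1225))
print('tray',[ray(c,f(p),.024) for p in[(93,80),(204,76),(205,167),(97,174)]])
g=cv2.imread('pics/top4.png').mean(2)
m=cv2.inRange(g,228,256);m[:225]=0;k=max(cv2.findContours(m,0,1)[0],key=cv2.contourArea);r=cv2.minAreaRect(k);print(r,[ray(c,u,.1225) for u in cv2.boxPoints(r)])
E
```

```text
[0.4595 0.3028 0.1225]
[0.4596 0.2418 0.1225]
[0.3663 0.3018 0.1225]
[0.3664 0.2384 0.1225]
tray [array([0.5724, 0.3312, 0.024 ]), array([0.5768, 0.2184, 0.024 ]), array([0.4842, 0.2168, 0.024 ]), array([0.4769, 0.3262, 0.024 ])]
((253.5, 247.5), (41.0, 27.0), 90.0) [array([0.46  , 0.3037, 0.1225]), array([0.4601, 0.2422, 0.1225]), array([0.3673, 0.2415, 0.1225]), array([0.3672, 0.3027, 0.1225])]
```

```bash
echo '[{"jaw": 0.01, "trans": [0, 0, 0.05], "rot": [0, 0.008, 0]}, {"jaw": 0.01, "trans": [0, 0, 0.09], "rot": [0, 0.008, 0]}, {"jaw": 0.01, "trans": [0, 0, 0.098], "rot": [0, 0.008, 0]}, {"jaw": 0.01, "trans": [0, 0, 0.098], "rot": [0, 0.008, 0]}, {"jaw": 0.01, "trans": [0, 0, 0.098], "rot": [0, 0.008, 0]}]' > rows.txt && python3 shift.py rows.txt; echo '[{"jaw": 0.01, "trans": [0, 0, 0.001]}, {"jaw": 0.01, "trans": [0, 0, 0.002]}, {"jaw": 0.01, "trans": [0, 0, 0.002]}]' > rows.txt && python3 shift.py rows.txt
```

```text
time_s: 7.6
eef_pos: [0.3212, 0.2715, 0.0516]
eef_rot: [[-1.0, -0.026, -0.006], [-0.026, 1.0, 0.001], [0.006, 0.001, -1.0]]
contact_force: [-0.7, 0.8, -1.7]
finger_gap: 0.0165
gripper_force: 99.0
time_s: 7.98
eef_pos: [0.3206, 0.2707, 0.0484]
eef_rot: [[-1.0, -0.026, -0.008], [-0.026, 1.0, -0.0], [0.008, 0.0, -1.0]]
contact_force: [0.5, -0.5, -2.1]
finger_gap: 0.0165
gripper_force: 99.0
```

```bash
echo '[{"jaw": 0.01, "trans": [0, 0, 0.001]}, {"jaw": 0.01, "trans": [0, 0, 0.002]}, {"jaw": 0.01, "trans": [0, 0, 0.002]}]' > rows.txt && python3 shift.py rows.txt; echo '[{"jaw": 0.01, "trans": [0, 0, 0.0005]}, {"jaw": 0.01, "trans": [0, 0, 0.001]}, {"jaw": 0.01, "trans": [0, 0, 0.001]}]' > rows.txt && python3 shift.py rows.txt
```

```text
time_s: 8.35
eef_pos: [0.3204, 0.2707, 0.0463]
eef_rot: [[-1.0, -0.026, -0.008], [-0.026, 1.0, -0.0], [0.008, -0.0, -1.0]]
contact_force: [-1.2, 0.1, 0.3]
finger_gap: 0.0163
gripper_force: 99.2
time_s: 8.72
eef_pos: [0.3201, 0.2707, 0.0454]
eef_rot: [[-1.0, -0.027, -0.008], [-0.027, 1.0, -0.0], [0.008, -0.0, -1.0]]
contact_force: [-4.3, -1.0, 5.5]
finger_gap: 0.0166
gripper_force: 100.2
```

```bash
echo '[{"jaw": 0.01, "trans": [-0.006, 0, 0]}, {"jaw": 0.01, "trans": [-0.012, 0, 0]}, {"jaw": 0.01, "trans": [-0.018, 0, 0]}, {"jaw": 0.01, "trans": [-0.024, 0, 0]}, {"jaw": 0.01, "trans": [-0.030, 0, 0]}, {"jaw": 0.01, "trans": [-0.036, 0, 0]}, {"jaw": 0.01, "trans": [-0.042, 0, 0]}, {"jaw": 0.01, "trans": [-0.048, 0, 0]}]' > rows.txt && python3 shift.py rows.txt; echo '[{"jaw": 0.01, "trans": [-0.006, 0, 0]}, {"jaw": 0.01, "trans": [-0.012, 0, 0]}, {"jaw": 0.01, "trans": [-0.018, 0, 0]}, {"jaw": 0.01, "trans": [-0.024, 0, 0]}, {"jaw": 0.01, "trans": [-0.030, 0, 0]}]' > rows.txt && python3 shift.py rows.txt
python3 - <<'E'
from h import *
c=bot.calibration('top');im=bot.grab_frame('top')[:,:,::-1];cv2.imwrite('pics/top5.png',im)
cv2.imwrite('pics/top5c.png',cv2.resize(im[150:300,210:350],(560,600),interpolation=cv2.INTER_CUBIC))
E
```

```text
time_s: 9.72
eef_pos: [0.3668, 0.2728, 0.0454]
eef_rot: [[-1.0, -0.028, -0.01], [-0.028, 1.0, 0.0], [0.01, 0.001, -1.0]]
contact_force: [-12.8, -0.0, 13.7]
finger_gap: 0.0163
gripper_force: 101.3
time_s: 10.35
eef_pos: [0.3962, 0.2739, 0.0454]
eef_rot: [[-1.0, -0.029, -0.01], [-0.029, 1.0, 0.001], [0.01, 0.001, -1.0]]
contact_force: [-13.8, -0.3, 17.4]
finger_gap: 0.0166
gripper_force: 101.8
```

View pics/top5c.png

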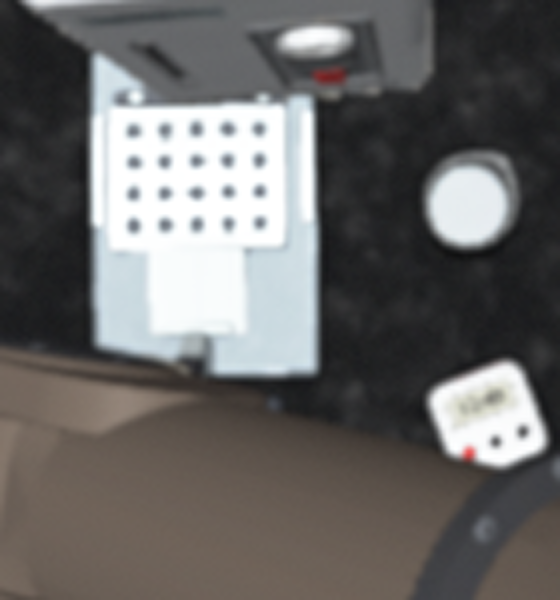

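The tray (columns 108–284, front edge row 248) is now square to the stop, with the blade centred beneath it. The heel is at row 330, so about 45–50 mm remain. I'll continue and then creep in.

```bash
echo '[{"jaw": 0.01, "trans": [-0.006, 0, -0.0005]}, {"jaw": 0.01, "trans": [-0.012, 0, -0.0005]}, {"jaw": 0.01, "trans": [-0.018, 0, -0.0005]}, {"jaw": 0.01, "trans": [-0.024, 0, -0.0005]}, {"jaw": 0.01, "trans": [-0.030, 0, -0.0005]}, {"jaw": 0.01, "trans": [-0.036, 0, -0.0005]}, {"jaw": 0.01, "trans": [-0.036, 0, -0.0005]}]' > rows.txt && python3 shift.py rows.txt; echo '[{"jaw": 0.01, "trans": [-0.002, 0, 0]}, {"jaw": 0.01, "trans": [-0.004, 0, 0]}, {"jaw": 0.01, "trans": [-0.004, 0, 0]}]' > rows.txt && python3 shift.py rows.txt
python3 - <<'E'
from h import *
c=bot.calibration('top');im=bot.grab_frame('top')[:,:,::-1];cv2.imwrite('pics/top6.png',im)
g=im.mean(2);print(g[195:235,252:258].mean(1).astype(int),g[195:235,259].astype(int))
for r in (210,212,214):print(r,ray(c,(259,r),.024))
E
```

```text
time_s: 11.28
eef_pos: [0.432, 0.2748, 0.0454]
eef_rot: [[-1.0, -0.028, -0.01], [-0.028, 1.0, 0.0], [0.01, 0.001, -1.0]]
contact_force: [-11.7, -0.7, 12.9]
finger_gap: 0.0165
gripper_force: 101.3
time_s: 11.65
eef_pos: [0.4352, 0.2749, 0.0454]
eef_rot: [[-1.0, -0.029, -0.011], [-0.029, 1.0, 0.0], [0.011, 0.0, -1.0]]
contact_force: [-15.8, -0.3, 14.7]
finger_gap: 0.0166
gripper_force: 101.6
[253 245 229 227 243 253 255 255 254 246 229 224 240 251 253 251 248 249
 251 251 247 234 193 135  93  77  84 102 109 104  90  80  77  80  82  84
  85  86  87  88] [245 186 137 139 181 239 255 255 244 185 138 140 176 229 250 250 245 246
 249 250 247 234 202 177 165 132  91  83  92  87  77  73  74  77  80  83
  82  84  86  87]
210 [0.5013 0.2752 0.024 ]
212 [0.4963 0.2752 0.024 ]
214 [0.4912 0.2751 0.024 ]
```

```bash
for i in 1 2; do echo '[{"jaw": 0.01, "trans": [-0.001, 0, 0]}, {"jaw": 0.01, "trans": [-0.002, 0, 0]}, {"jaw": 0.01, "trans": [-0.002, 0, 0]}]' > rows.txt && python3 shift.py rows.txt | egrep 'pos|contact'; done
```

```text
eef_pos: [0.4369, 0.275, 0.0454]
contact_force: [-16.7, -1.1, 16.2]
eef_pos: [0.4389, 0.2751, 0.0454]
contact_force: [-16.9, -1.0, 17.1]
```

```bash
for i in 1 2; do echo '[{"jaw": 0.01, "trans": [-0.001, 0, 0]}, {"jaw": 0.01, "trans": [-0.002, 0, 0]}, {"jaw": 0.01, "trans": [-0.002, 0, 0]}]' > rows.txt && python3 shift.py rows.txt | egrep 'pos|contact'; done
```

```text
eef_pos: [0.4409, 0.2752, 0.0454]
contact_force: [-16.9, -0.4, 16.3]
eef_pos: [0.4429, 0.2752, 0.0454]
contact_force: [-17.0, -0.5, 15.4]
```

```bash
for i in 1 2; do echo '[{"jaw": 0.01, "trans": [-0.001, 0, 0]}, {"jaw": 0.01, "trans": [-0.002, 0, 0]}, {"jaw": 0.01, "trans": [-0.002, 0, 0]}]' > rows.txt && python3 shift.py rows.txt | egrep 'pos|contact'; done
```

```text
eef_pos: [0.444, 0.2753, 0.0454]
contact_force: [-19.6, -0.9, 19.0]
eef_pos: [0.444, 0.2753, 0.0454]
contact_force: [-27.3, -2.7, 24.8]
```

```bash
echo '[{"jaw": 0.01, "trans": [0.002, 0, -0.001]}, {"jaw": 0.01, "trans": [0.003, 0, -0.003], "rot": [0, -0.004, 0]}, {"jaw": 0.01, "trans": [0.003, 0, -0.008], "rot": [0, -0.012, 0]}, {"jaw": 0.01, "trans": [0.003, 0, -0.015], "rot": [0, -0.016, 0]}, {"jaw": 0.01, "trans": [0.003, 0, -0.025], "rot": [0, -0.016, 0]}, {"jaw": 0.01, "trans": [0.003, 0, -0.035], "rot": [0, -0.016, 0]}, {"jaw": 0.01, "trans": [0.003, 0, -0.045], "rot": [0, -0.016, 0]}, {"jaw": 0.01, "trans": [0.003, 0, -0.055], "rot": [0, -0.016, 0]}, {"jaw": 0.01, "trans": [0.003, 0, -0.065], "rot": [0, -0.016, 0]}, {"jaw": 0.01, "trans": [0.003, 0, -0.065], "rot": [0, -0.016, 0]}, {"jaw": 0.01, "trans": [0.003, 0, -0.065], "rot": [0, -0.016, 0]}]' > rows.txt && python3 shift.py rows.txt 120
python3 - <<'E'
from h import *
s=bot.get_state();print(s['contact_force'],s['moment'])
for n in('top','scene'):
    im=bot.grab_frame(n)[:,:,::-1];cv2.imwrite(f'pics/{n}7.png',im)
a=cv2.imread('pics/top7.png')[150:280,210:350];b=cv2.imread('pics/scene7.png')[170:290,210:360]
cv2.imwrite('pics/m7.png',np.hstack([cv2.resize(a,(390,362)),cv2.resize(b,(400,362))]))
E
```

```text
time_s: 15.32
eef_pos: [0.4479, 0.2738, 0.1096]
eef_rot: [[-1.0, -0.026, 0.008], [-0.026, 1.0, -0.0], [-0.008, -0.0, -1.0]]
contact_force: [0.3, -0.4, -3.7]
finger_gap: 0.016
gripper_force: 117.7
[ 0.3413 -0.4441 -3.7203] [-0.0046  0.3448 -0.0583]
```

View pics/m7.png

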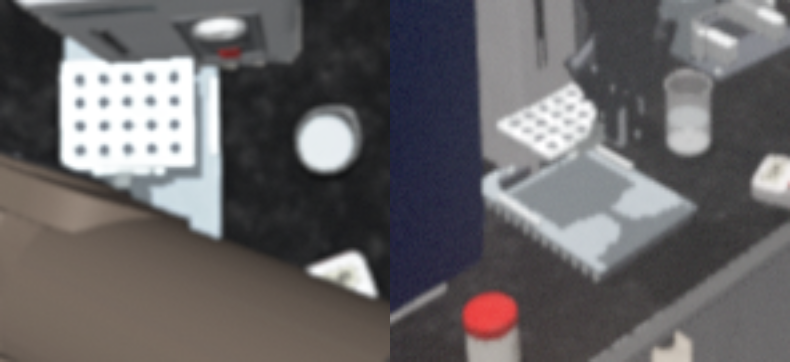

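The left half shows the tray on the lifter against the heel; the right half shows it clear of the block. Now I'll raise it, back off and carry it sideways gently.

```bash
echo '[{"jaw": 0.01, "trans": [0.004, 0, -0.005]}, {"jaw": 0.01, "trans": [0.012, 0, -0.015]}, {"jaw": 0.01, "trans": [0.022, 0, -0.027]}, {"jaw": 0.01, "trans": [0.034, 0, -0.038]}, {"jaw": 0.01, "trans": [0.044, 0, -0.046]}, {"jaw": 0.01, "trans": [0.05, -0.004, -0.05]}, {"jaw": 0.01, "trans": [0.052, -0.012, -0.05], "rot": [0, 0, 0.005]}, {"jaw": 0.01, "trans": [0.052, -0.025, -0.05], "rot": [0, 0, 0.01]}, {"jaw": 0.01, "trans": [0.051, -0.045, -0.05], "rot": [0, 0, 0.015]}, {"jaw": 0.01, "trans": [0.050, -0.068, -0.05], "rot": [0, 0, 0.02]}, {"jaw": 0.01, "trans": [0.048, -0.093, -0.05], "rot": [0, 0, 0.03]}, {"jaw": 0.01, "trans": [0.045, -0.119, -0.05], "rot": [0, 0, 0.035]}, {"jaw": 0.01, "trans": [0.042, -0.145, -0.05], "rot": [0, 0, 0.04]}, {"jaw": 0.01, "trans": [0.039, -0.171, -0.05], "rot": [0, 0, 0.045]}, {"jaw": 0.01, "trans": [0.036, -0.197, -0.05], "rot": [0, 0, 0.05]}, {"jaw": 0.01, "trans": [0.032, -0.223, -0.05], "rot": [0, 0, 0.06]}, {"jaw": 0.01, "trans": [0.028, -0.248, -0.05], "rot": [0, 0, 0.065]}, {"jaw": 0.01, "trans": [0.023, -0.270, -0.05], "rot": [0, 0, 0.07]}, {"jaw": 0.01, "trans": [0.018, -0.290, -0.05], "rot": [0, 0, 0.075]}, {"jaw": 0.01, "trans": [0.012, -0.308, -0.05], "rot": [0, 0, 0.08]}]' > rows.txt && python3 shift.py rows.txt; echo '[{"jaw": 0.01, "trans": [-0.007, -0.016, 0], "rot": [0, 0, 0.005]}, {"jaw": 0.01, "trans": [-0.014, -0.031, 0], "rot": [0, 0, 0.01]}, {"jaw": 0.01, "trans": [-0.023, -0.045, 0], "rot": [0, 0, 0.011]}, {"jaw": 0.01, "trans": [-0.034, -0.056, 0], "rot": [0, 0, 0.011]}, {"jaw": 0.01, "trans": [-0.042, -0.063, 0], "rot": [0, 0, 0.011]}, {"jaw": 0.01, "trans": [-0.045, -0.067, 0], "rot": [0, 0, 0.011]}, {"jaw": 0.01, "trans": [-0.045, -0.067, 0], "rot": [0, 0, 0.011]}, {"jaw": 0.01, "trans": [-0.045, -0.067, 0], "rot": [0, 0, 0.011]}]' > rows.txt && python3 shift.py rows.txt
python3 - <<'E'
from h import *
s=bot.get_state();print(s['eef_pos'],s['eef_rot'],s['joint_pos'],s['contact_force'])
ct=bot.calibration('top');im=bot.grab_frame('top')[:,:,::-1];cv2.imwrite('pics/top8.png',im)
cv2.imwrite('pics/m8.png',cv2.resize(im[80:230,340:500],(800,600)[:1]+(750,) if 0 else (640,600),interpolation=cv2.INTER_CUBIC))
E
```

```text
time_s: 17.92
eef_pos: [0.4433, -0.0361, 0.1593]
eef_rot: [[-0.998, 0.056, 0.007], [0.056, 0.998, -0.0], [-0.007, 0.0, -1.0]]
contact_force: [0.3, 0.7, -4.5]
finger_gap: 0.016
gripper_force: 117.7
time_s: 18.92
eef_pos: [0.4846, -0.103, 0.16]
eef_rot: [[-0.998, 0.064, 0.008], [0.064, 0.998, 0.0], [-0.008, 0.001, -1.0]]
contact_force: [0.2, -0.7, -3.2]
finger_gap: 0.0159
gripper_force: 117.7
[ 0.4846 -0.103   0.16  ] [[-0.9979  0.064   0.0078]
 [ 0.0641  0.9979  0.0002]
 [-0.0077  0.0007 -1.    ]] [ 0.9024  0.5342 -1.0999  1.9196  0.5599  1.0271  1.0628] [ 0.2026 -0.7497 -3.2089]
```

View pics/m8.png

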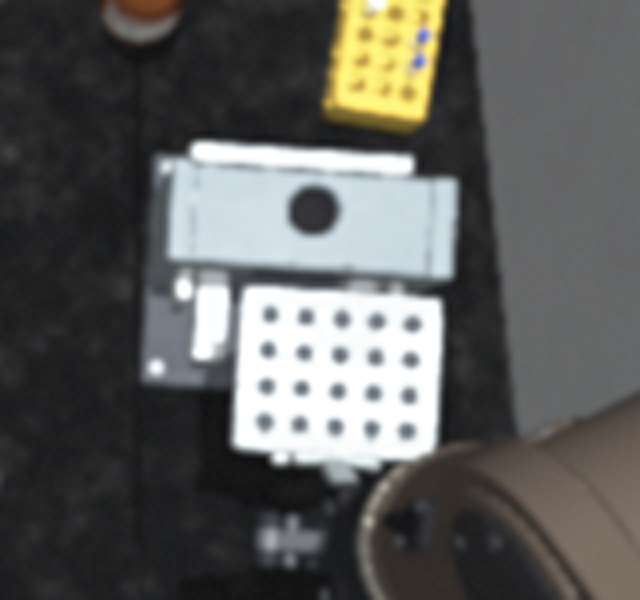

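The tray, with crop corners (242,284), (442,297), (437,460) and (232,447), sits square on the blade just in front of the head. The left rail is visible at (210,330). I'll refine the reader's axis by subpixel fits in the unobstructed first top image.

```bash
python3 - <<'E'
from h import *
ct=bot.calibration('top')
g=cv2.imread('pics/top0.png').mean(2)
# base front edge (z .008): largest drop per column
pts=[]
for u in range(380,438):
    col=g[168:186,u];d=np.clip(-np.diff(col),0,None);r=np.argmax(d);w=d[max(r-2,0):r+3]
    pts.append(ray(ct,(u,168.5+np.average(np.arange(max(r-2,0),max(r-2,0)+len(w)),weights=w)),.008)[:2])
pts=np.array(pts)
for k in range(3):
    p=np.polyfit(pts[:,1],pts[:,0],1);e=abs(pts[:,0]-np.polyval(p,pts[:,1]));pts=pts[e<2.5*e.std()+1e-4]
print('base heading',np.degrees(np.arctan(-p[0])),'x at y=-.107',np.polyval(p,-.107),len(pts))
# rails
R=[]
for lo,hi in((384,402),(421,439)):
    q=[]
    for v in range(152,168):
        row=np.clip(g[v,lo:hi]-170,0,None)
        if row.sum()>200:q.append(ray(ct,(np.average(np.arange(lo,hi),weights=row),v),.034)[:2])
    q=np.array(q);pf=np.polyfit(q[:,0],q[:,1],1);print('rail hd',np.degrees(np.arctan(pf[0])),'y at x=.63',np.polyval(pf,.63),len(q))
f=lambda p:np.array(p)/4+[340,80]
P=np.array([ray(ct,f(p),.143)[:2] for p in[(242,284),(442,297),(437,460),(232,447)]]);print('tray',P,P.mean(0))
v=P[1]+P[0]-P[2]-P[3];print(np.degrees(np.arctan2(v[1],v[0])))
E
```

```text
base heading -3.563132668170828 x at y=-.107 0.5869600339613146 37
rail hd 2.8033988553983065 y at x=.63 -0.060798490360656085 16
rail hd -11.884505101655089 y at x=.63 -0.15772945492154689 14
tray [[ 0.6312 -0.0583]
 [ 0.6242 -0.1704]
 [ 0.5327 -0.1665]
 [ 0.5397 -0.0521]] [ 0.5819 -0.1118]
-3.142757042021946
```

```bash
echo '[{"jaw": 0.01, "trans": [-0.002, 0.001, 0.005]}, {"jaw": 0.01, "trans": [-0.006, 0.003, 0.015]}, {"jaw": 0.01, "trans": [-0.008, 0.0045, 0.03]}, {"jaw": 0.01, "trans": [-0.008, 0.0045, 0.045]}, {"jaw": 0.01, "trans": [-0.008, 0.0045, 0.06]}, {"jaw": 0.01, "trans": [-0.008, 0.0045, 0.075]}, {"jaw": 0.01, "trans": [-0.008, 0.0045, 0.087]}, {"jaw": 0.01, "trans": [-0.008, 0.0045, 0.094]}, {"jaw": 0.01, "trans": [-0.008, 0.0045, 0.096]}, {"jaw": 0.01, "trans": [-0.008, 0.0045, 0.096]}]' > rows.txt && python3 shift.py rows.txt
python3 - <<'E'
from h import *
ct=bot.calibration('top');im=bot.grab_frame('top')[:,:,::-1];cv2.imwrite('pics/top9.png',im)
s=bot.grab_frame('scene')[:,:,::-1]
cv2.imwrite('pics/m9.png',np.hstack([cv2.resize(im[95:215,355:475],(400,400),interpolation=cv2.INTER_CUBIC),cv2.resize(s[125:225,275:375],(400,400),interpolation=cv2.INTER_CUBIC)]))
E
```

```text
time_s: 20.23
eef_pos: [0.4941, -0.0995, 0.0643]
eef_rot: [[-0.998, 0.065, 0.008], [0.065, 0.998, 0.0], [-0.008, 0.001, -1.0]]
contact_force: [-0.0, -1.0, -4.5]
finger_gap: 0.0161
gripper_force: 117.7
```

View pics/m9.png

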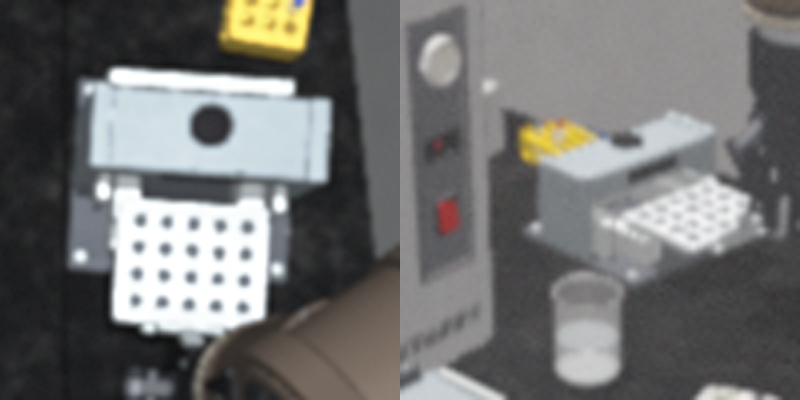

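Twelve pictures have been viewed, including crops, which is over the allowance of 10, so I'll work from numbers only from here. The last view shows the tray (edges 117–270 at row 200) between the guide posts (103 and 280), about 1 mm right of centre. Next I'll go under the head, then lower onto the rails.

```bash
echo '[{"jaw": 0.01, "trans": [-0.003, 0.001, 0]}, {"jaw": 0.01, "trans": [-0.008, 0.001, 0]}, {"jaw": 0.01, "trans": [-0.015, 0.001, 0]}, {"jaw": 0.01, "trans": [-0.022, 0.001, 0]}, {"jaw": 0.01, "trans": [-0.030, 0.001, 0]}, {"jaw": 0.01, "trans": [-0.038, 0.001, 0]}, {"jaw": 0.01, "trans": [-0.046, 0.001, 0]}, {"jaw": 0.01, "trans": [-0.053, 0.001, 0]}, {"jaw": 0.01, "trans": [-0.058, 0.001, 0]}, {"jaw": 0.01, "trans": [-0.060, 0.001, 0]}, {"jaw": 0.01, "trans": [-0.060, 0.001, 0]}, {"jaw": 0.01, "trans": [-0.060, 0.001, 0]}]' > rows.txt && python3 shift.py rows.txt;echo '[{"jaw": 0.01, "trans": [0, 0, 0.001]}, {"jaw": 0.01, "trans": [0, 0, 0.002]}, {"jaw": 0.01, "trans": [0, 0, 0.003], "rot": [0, 0.004, 0]}, {"jaw": 0.01, "trans": [0, 0, 0.004], "rot": [0, 0.008, 0]}, {"jaw": 0.01, "trans": [0, 0, 0.005], "rot": [0, 0.008, 0]}, {"jaw": 0.01, "trans": [0, 0, 0.006], "rot": [0, 0.008, 0]}, {"jaw": 0.01, "trans": [0, 0, 0.007], "rot": [0, 0.008, 0]}, {"jaw": 0.01, "trans": [0, 0, 0.007], "rot": [0, 0.008, 0]}]' > rows.txt && python3 shift.py rows.txt
```

```text
time_s: 21.82
eef_pos: [0.5536, -0.1025, 0.0645]
eef_rot: [[-0.998, 0.065, 0.008], [0.065, 0.998, 0.0], [-0.008, 0.001, -1.0]]
contact_force: [-0.3, 0.3, -2.6]
finger_gap: 0.0159
gripper_force: 117.7
time_s: 22.82
eef_pos: [0.5539, -0.1024, 0.0575]
eef_rot: [[-0.998, 0.065, 0.0], [0.065, 0.998, 0.001], [-0.0, 0.001, -1.0]]
contact_force: [-0.8, 0.2, -2.8]
finger_gap: 0.0163
gripper_force: 118.0
```

```bash
echo '[{"jaw": 0.01, "trans": [-0.002, 0, 0]}, {"jaw": 0.01, "trans": [-0.005, 0, 0]}, {"jaw": 0.01, "trans": [-0.008, 0, 0]}, {"jaw": 0.01, "trans": [-0.011, 0, 0]}, {"jaw": 0.01, "trans": [-0.013, 0, 0]}, {"jaw": 0.01, "trans": [-0.014, 0, 0]}, {"jaw": 0.01, "trans": [-0.014, 0, 0]}]' > rows.txt && python3 shift.py rows.txt | egrep 'pos|cont';for i in 1 2; do echo '[{"jaw": 0.01, "trans": [-0.001, 0, 0]}, {"jaw": 0.01, "trans": [-0.002, 0, 0]}, {"jaw": 0.01, "trans": [-0.002, 0, 0]}]' > rows.txt && python3 shift.py rows.txt| egrep 'pos|cont'; done
```

```text
eef_pos: [0.5681, -0.1033, 0.0576]
contact_force: [0.0, -0.7, -2.2]
eef_pos: [0.57, -0.1034, 0.0576]
contact_force: [-1.2, 0.2, -2.0]
eef_pos: [0.572, -0.1036, 0.0576]
contact_force: [-0.4, -0.1, -2.5]
```

```bash
for i in 1 2; do echo '[{"jaw": 0.01, "trans": [-0.001, 0, 0]}, {"jaw": 0.01, "trans": [-0.002, 0, 0]}, {"jaw": 0.01, "trans": [-0.002, 0, 0]}]' > rows.txt && python3 shift.py rows.txt| egrep 'pos|cont'; done
```

```text
eef_pos: [0.5741, -0.1037, 0.0575]
contact_force: [-1.2, -0.7, -0.9]
eef_pos: [0.5761, -0.1039, 0.0576]
contact_force: [-0.8, 0.3, -2.2]
```

```bash
for i in 1 2; do echo '[{"jaw": 0.01, "trans": [-0.001, 0, 0]}, {"jaw": 0.01, "trans": [-0.002, 0, 0]}, {"jaw": 0.01, "trans": [-0.002, 0, 0]}]' > rows.txt && python3 shift.py rows.txt| egrep 'pos|cont'; done
```

```text
eef_pos: [0.5781, -0.104, 0.0575]
contact_force: [-0.6, -1.1, -1.7]
eef_pos: [0.58, -0.1041, 0.0575]
contact_force: [-1.5, -0.3, -1.7]
```

```bash
for i in 1 2; do echo '[{"jaw": 0.01, "trans": [-0.001, 0, 0]}, {"jaw": 0.01, "trans": [-0.002, 0, 0]}, {"jaw": 0.01, "trans": [-0.002, 0, 0]}]' > rows.txt && python3 shift.py rows.txt| egrep 'pos|cont'; done
```

```text
eef_pos: [0.5803, -0.1041, 0.0573]
contact_force: [-7.9, 0.4, 2.7]
eef_pos: [0.5804, -0.1041, 0.057]
contact_force: [-14.5, 1.1, 7.6]
```

The tray is home at the stop: force is rising with no further travel, at about 14 N. Now I'll release the pressure, sink the blade a little and draw straight out.

```bash
echo '[{"jaw": 0.01, "trans": [0.002, 0, 0]}, {"jaw": 0.01, "trans": [0.004, 0, 0.001]}, {"jaw": 0.01, "trans": [0.006, 0, 0.003]}, {"jaw": 0.01, "trans": [0.012, 0, 0.003]}, {"jaw": 0.01, "trans": [0.020, 0, 0.003]}, {"jaw": 0.01, "trans": [0.030, 0, 0.003]}, {"jaw": 0.01, "trans": [0.042, 0, 0.003]}, {"jaw": 0.01, "trans": [0.055, 0, 0.003]}, {"jaw": 0.01, "trans": [0.068, 0, 0.003]}, {"jaw": 0.01, "trans": [0.081, 0, 0.003]}, {"jaw": 0.01, "trans": [0.094, 0, 0.003]}, {"jaw": 0.01, "trans": [0.107, 0, 0.003]}, {"jaw": 0.01, "trans": [0.120, 0, 0.003]}, {"jaw": 0.01, "trans": [0.133, 0, 0.003]}, {"jaw": 0.01, "trans": [0.146, 0, 0.003]}, {"jaw": 0.01, "trans": [0.156, 0, 0.003]}, {"jaw": 0.01, "trans": [0.161, 0, 0.003]}, {"jaw": 0.01, "trans": [0.163, 0, 0.003]}, {"jaw": 0.01, "trans": [0.163, 0, 0.003]}]' > rows.txt && python3 shift.py rows.txt
python3 - <<'E'
from h import *
s=bot.get_state();print(s['joint_pos'],s['eef_rot'])
ct=bot.calibration('top');im=bot.grab_frame('top')[:,:,::-1];cv2.imwrite('pics/top10.png',im)
w=bot.calibration('wrist');cv2.imwrite('pics/w10.png',bot.grab_frame('wrist')[:,:,::-1])
g=im.mean(2)
# visible tray strip in front of head
P=[(y,x) for x in (-.060,-.055,-.050,-.047,-.044,-.041,-.038,-.035,-.03) for y in (0,)]
th=np.radians(-3.7);o=np.array([.679,-.1128])
for y in(-.03,0,.03):
    print(y,[int(g[int(round(v)),int(round(u))]) for x in np.arange(-.066,-.026,.003) for u,v in [proj(ct,np.r_[o+[x*np.cos(th)-y*np.sin(th),x*np.sin(th)+y*np.cos(th)],.040])]])
E
```

```text
time_s: 29.08
eef_pos: [0.4215, -0.0938, 0.0546]
eef_rot: [[-0.998, 0.065, 0.0], [0.065, 0.998, 0.001], [-0.0, 0.001, -1.0]]
contact_force: [0.3, 0.2, -2.2]
finger_gap: 0.0159
gripper_force: 118.2
[ 0.8394  0.5907 -0.9885  2.1634  0.7312  0.7692  0.8725] [[-0.9979  0.0649  0.0004]
 [ 0.0649  0.9979  0.0008]
 [-0.0003  0.0008 -1.    ]]
-0.03 [117, 113, 112, 106, 99, 108, 165, 235, 253, 253, 254, 212, 169, 165]
0 [125, 126, 123, 110, 84, 71, 193, 248, 253, 251, 234, 168, 81, 93]
0.03 [125, 126, 123, 110, 84, 71, 118, 254, 254, 253, 254, 248, 205, 170]
```

```bash
echo '[{"jaw": 0.01, "trans": [0, 0, 0.008]}, {"jaw": 0.01, "trans": [0, 0, 0.016]}, {"jaw": 0.01, "trans": [0, 0, 0.021]}, {"jaw": 0.01, "trans": [0, 0, 0.024]}, {"jaw": 0.01, "trans": [0, 0, 0.024]}]' > rows.txt && python3 shift.py rows.txt| egrep 'pos|cont'; echo '[{"jaw": 0.01, "trans": [0, 0, 0.001]}, {"jaw": 0.01, "trans": [0, 0, 0.0015]}, {"jaw": 0.01, "trans": [0, 0, 0.0015]}]' > rows.txt && python3 shift.py rows.txt| egrep 'pos|cont'
```

```text
eef_pos: [0.4211, -0.0936, 0.0304]
contact_force: [-0.6, 0.2, -1.5]
eef_pos: [0.4212, -0.0938, 0.0294]
contact_force: [-1.7, -0.1, 3.4]
```

Blade is touching the worktop (about 5 N). Now release and withdraw upward.

```bash
echo '[{"jaw": 0.03}, {"jaw": 0.05}, {"jaw": 0.085}, {"jaw": 0.085}, {"jaw": 0.085}, {"jaw": 0.085, "trans": [0, 0, -0.02]}, {"jaw": 0.085, "trans": [0, 0, -0.06]}, {"jaw": 0.085, "trans": [0, 0, -0.12]}, {"jaw": 0.085, "trans": [0.02, 0, -0.2]}, {"jaw": 0.085, "trans": [0.02, 0, -0.25]}, {"jaw": 0.085, "trans": [0.02, 0, -0.25]}, {"jaw": 0.085, "trans": [0.02, 0, -0.25]}]' > rows.txt && python3 shift.py rows.txt 
python3 - <<'E'
from h import *
ct=bot.calibration('top');g=bot.grab_frame('top').mean(2);w=bot.calibration('wrist');im=bot.grab_frame('wrist')
cv2.imwrite('pics/w11.png',im[:,:,::-1])
# handle end->nose bright rect of blade in top
th=np.radians(-3.7);d=np.array([np.cos(th),np.sin(th)]);n=np.array([-d[1],d[0]]);o=np.array([.4212,-.0938])+.054*d
for name,c,G in(('top',ct,g),('wrist',w,im.mean(2))):
    for y in(-.02,0,.02):
        r=[]
        for x in np.arange(-.02,.14,.01):
            u,v=proj(c,np.r_[o+x*d+y*n,.003]);r.append(int(G[int(round(v)),int(round(u))]) if 0<=u<639 and 0<=v<399 else -1)
        print(name,y,r)
E
```

```text
time_s: 31.68
eef_pos: [0.4011, -0.0931, 0.279]
eef_rot: [[-0.998, 0.066, 0.0], [0.066, 0.998, -0.001], [-0.0, -0.001, -1.0]]
contact_force: [-0.0, -0.6, -0.3]
finger_gap: 0.0849
gripper_force: 0.0
top -0.02 [54, 89, 240, 245, 246, 246, 245, 245, 238, 244, 242, 45, 45, 48, 129, 125]
top 0 [82, 144, 243, 247, 248, 246, 247, 247, 244, 244, 246, 41, 35, 52, 129, 125]
top 0.02 [32, 73, 246, 249, 249, 249, 249, 249, 241, 244, 245, 49, 37, 49, 128, 124]
wrist -0.02 [49, 40, 193, 242, 241, 239, 240, 239, 197, 236, 241, 44, 63, 43, 142, 139]
wrist 0 [67, 67, 106, 243, 243, 242, 240, 239, 197, 234, 238, 59, 50, 37, 139, 136]
wrist 0.02 [40, 44, 195, 244, 242, 242, 240, 241, 203, 233, 238, 42, 54, 58, 144, 140]
```

The lifter lies where expected, with its nose about 30 mm clear of the reader base. As a last numeric check, I'll measure the tray front edge against the base front edge in the same views (46 mm nominal between −90 and −44).

```bash
python3 - <<'E'
from h import *
th=np.radians(-3.7);d=np.array([np.cos(th),np.sin(th)]);n=np.array([-d[1],d[0]]);o=np.array([.679,-.1128])
for name in('top','wrist'):
    c=bot.calibration(name);G=bot.grab_frame(name).mean(2).astype(np.float32)
    def prof(xs,y,z):
        uv=np.array([proj(c,np.r_[o+x*d+y*n,z]) for x in xs],np.float32)
        return cv2.remap(G,uv[:,0].reshape(1,-1),uv[:,1].reshape(1,-1),1)[0]
    for y in(-.03,-.02,0,.02,.03):
        xb=np.arange(-.11,-.075,.0005);b=prof(xb,y,.008);xt=np.arange(-.06,-.036,.0005);t=prof(xt,y,.040)
        print(name,y,'base',xb[np.argmax(np.diff(b))],'tray',xt[np.argmax(np.diff(t))])
    # lateral edges of tray strip
    ys=np.arange(-.066,.066,.0005);q=np.array([cv2.remap(G,np.float32([[p[0]]]),np.float32([[p[1]]]),1)[0,0] for y in ys for p in[proj(c,np.r_[o-.041*d+y*n,.042])]])
    k=ys[q>225];print('lat',k.min() if len(k) else 0,k.max() if len(k) else 0)
E
```

```text
top -0.03 base -0.09249999999999999 tray -0.045999999999999985
top -0.02 base -0.09299999999999999 tray -0.046999999999999986
top 0 base -0.09149999999999998 tray -0.04849999999999999
top 0.02 base -0.09299999999999999 tray -0.046999999999999986
top 0.03 base -0.09199999999999998 tray -0.04749999999999999
lat -0.066 0.056500000000000106
wrist -0.03 base -0.09049999999999998 tray -0.046499999999999986
wrist -0.02 base -0.09149999999999998 tray -0.043999999999999984
wrist 0 base -0.09049999999999998 tray -0.045999999999999985
wrist 0.02 base -0.09049999999999998 tray -0.04299999999999998
wrist 0.03 base -0.09149999999999998 tray -0.046999999999999986
lat -0.05349999999999999 0.055500000000000105
```

```bash
python3 -c "
from bench import bot
print(bot.finish_job())"
```

```text
the job is handed in; nothing more can be done
None
```

The job is handed in at about 32 s of the 72 s: the tray measures home against the reader's rear stop (within about 1 mm, pushed at about 14 N), the lifter lies flat on the open worktop about 30 mm clear of the reader, but I viewed 12 pictures (limit 10) and never re-measured the beaker, timer and jar.

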